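Zero-check the beam comparator, then hold its part carriage out at the loading mark

TASK

On the cream beam comparator, swing the green-knobbed arrest lever all the way over to the right so that the beam comes down and rests on the brass setting master, then swing the lever fully back to arrest the beam in its raised position. Only with the beam raised, pull the spring-loaded part carriage out by its blue handle until its black pointer stands in the red band, and keep it there: your program finishes while you are still holding the handle, since the carriage springs back if let go. Leave everything else on the table where it is.

Things in the scene. Friction and masses are not known exactly. Their poses are not given: they have to be found in the camera images.
- comparator: the instrument: fixed cream base plate 190 (x) x 340 (y) x 30 mm high that carries all parts below. Origin: centre of its underside, on the table; its -x axis is its front (roughly to the robot), y the robot's left, z up; turned by up to 0.25 rad. Directions below are in this frame. Highest parts: lever knob 136 mm, dial plate at the right end 130 mm, raised beam end 145 mm
- arrest (a joint): arrest lever angle, rad. It swings about an axis along the comparator's x. 0 = leaning 0.5 rad to the left (+y), beam arrested; 1.0 = end stop, leaning 0.5 rad to the right (-y), beam free (it is down from about 0.6 on). It stays where it is left; about 1.5 N at the knob moves it
- arrest_knob (a point): centre of the green knob at the top of the lever: a barrel 22 mm in diameter and 26 mm long (along the comparator's x), on an 8 mm stem, 75 mm above the lever's axis. Free space all round; can be pinched from above across y and carried along its arc
- arrest_pivot (a point): point on the lever's axis straight below the middle of the knob's arc; fixed on the comparator, 50 mm above the table. The knob is at this point + 75 mm x (cos u along z, sin u along +y of the comparator), with u = 0.5 - joint arrest
- beam (a joint): angle of the aluminium beam, rad: 0 = down, its feeler resting on the brass setting master; about 0.13 = raised and arrested by the lever. It falls by its own weight when the lever frees it. Do not touch it: the lever moves it
- beam_feeler (a point): tip of the feeler under the beam, at the back right of the comparator; 73 mm above the table when down, about 27 mm higher when arrested
- pull (a joint): how far the carriage is pulled out of its home, m: 0 = home, against its stop; 0.078 = outer end stop; it slides straight along the comparator's -x (towards the robot). A return spring pulls it back with about 4.5 N at home, rising by 0.7 N per 10 mm
- carriage: the sliding steel carriage on the right half of the comparator, a flat bar 215 x 50 x 10 mm (top 43 mm above the table) with the brass setting master at its back and the blue handle at its front end. Origin on its underside, 120 mm behind the handle; axes as the comparator's
- handle_grip (a point): point inside the blue handle, 70 mm above the table, the height to grip. The handle is an upright block 20 (x) x 26 (y) x 47 mm high, top 90 mm above the table, free all round; pinch it from above, across y or x, with 20 N or more
- pointer (a point): the black pointer, a bar 4 mm wide (x) sticking out of the right side of the carriage over the white scale rail; the point is at its free end, on its centre line; it moves with the carriage
- mark_line (a point): centre line of the red band, 10 mm wide (x), 32 mm long (y), on the white scale rail to the right of the carriage; axes as the comparator's. The band differs from start to start: 30 to 60 mm in front of the pointer's home. The pointer is right when it is level with this point along the comparator's x
- pin_tray: bystander: clear tray 150 x 110 x 22 mm of turned steel pins; origin at the centre of its underside; leave alone
- ring_gauge: bystander: steel ring gauge, 72 mm across, 22 mm high; origin at the centre of its underside; leave alone
- v_block: bystander: dark steel V-block 60 x 50 x 46 mm; origin at the centre of its underside; leave alone
- turned_part: bystander: stepped turned steel part, 60 mm across, 54 mm high; origin at the centre of its underside; leave alone
- mouse: bystander: grey computer mouse 105 x 60 x 32 mm, on a black mat; origin at the centre of its underside; leave alone
- caliper: bystander: digital caliper lying flat, about 165 x 60 x 13 mm; origin at the centre of its underside; leave alone
- foot_switch: bystander: grey foot switch 100 x 75 x 40 mm; origin at the centre of its underside; leave alone

How it is judged:
On the way, in this order (a step that is already met when the one before it is completed fails the run):
1. the lever is fully over and the beam rests down, carriage at home (value of joint arrest above 0.8 rad and value of joint beam below 0.02 rad and value of joint pull below 0.008 m), for 0.2 s.
2. the lever is back and the beam is raised and arrested, carriage still at home (value of joint arrest below 0.15 rad and value of joint beam above 0.08 rad and value of joint pull below 0.008 m), for 0.2 s.
At the end, for the whole second after the job is handed in: The fingers hold the carriage (contact over 2 N), it stands still with its pointer's centre line inside the 10 mm red band (within 5 mm of the band's centre line), and the beam is arrested: lever within 0.15 rad of its left stop, beam raised over 0.08 rad (value of joint arrest below 0.15 rad and value of joint beam above 0.08 rad and x of pointer in the frame of mark_line between -0.005 and 0.005 m and velocity of joint pull between -0.01 and 0.01 m/s and contact force between the fingers and carriage above 2 N); the arm keeps its last pose, push and grip.
It fails at once if the carriage is drawn out (over 12 mm) while the beam is not raised (value of joint pull above 0.012 m and value of joint beam below 0.06 rad).
It fails at once if a bystander on the table is moved by more than 20 mm (distance of any of pin_tray, ring_gauge, v_block, turned_part, mouse, caliper, foot_switch from where it was at the start of the episode above 0.02 m).
It also fails if it takes over 53 s, if anything falls off the work surface, if the arm or the gripper's body presses on something with over 40 N, if the wrist force passes 120 N, or if a joint passes its speed limit or range.

ROBOT

A 7-joint arm with a two-finger parallel gripper is mounted at the origin on the work surface. World frame = base frame: x ahead of the robot, y to its left, z up, the work surface at z = 0. Lengths are in m, angles in rad, forces in N, time in s.
With the tool pointing down it reaches from about 0.35 to 0.9 m from the base axis. Payload 8.1 kg.
Tool frame: the origin (TCP) lies midway between the tips of the shut fingers; the grasp point (between the pads) lies 19 mm behind it; z points along the fingers, y is the line along which they close (so a half turn about z gives the same grasp; the last joint's range is limited). The gripper opens to 92 mm and grips with 3 to 60 N. Pads are 19 mm wide; open, the fingers measure 130 mm over their backs; the gripper's body (75 mm by 190 mm) begins 47 mm behind the grasp point.
Start: joints at [1.173, 0.434, 0.025, 1.573, -0.012, 1.134, -0.075], TCP at [0.182, -0.598, 0.227] pointing down, gripper open.
Joint ranges: [-2.62, 2.62], [-0.44, 2.09], [-1.27, 1.32], [0.08, 2.57], [-1.32, 4.46], [0.12, 2], [-2.74, 2.74]. Speed limits (rad/s): [2.22, 2.22, 3.01, 3.01, 3.14, 3.14, 3.14].

INTERFACE

Orientations are given as a rotation vector (axis times angle).
In Python, from cell import arm gives the robot as it stands.
- The arm moves only by the tool carry_out, never from a script. Its arguments are lists of equal length, an entry for each row: "claw": the finger opening in cm, from 0 to 9.18; "delta_pos": the shift along the tool's x, y, z in cm, a list of three; "angular": the turn, a rotation vector about the tool's x, y, z in rad, a list of three. In form: {"claw": [claw, ...], "delta_pos": [[dx, dy, dz], ...], "angular": [[ax, ay, az], ...]}. A call has 1 to 20 rows; each row shifts and turns the commanded pose from where the row before left it, along the tool's axes as they then stand; what a row does not reach is not made up. A row lasts 1/10 s, in which the tool goes at most 50 mm and 8.59 degrees, less where a joint would pass 70% of its speed; a pose out of reach is approached as far as the arm can. A call with a gripper value outside its range is refused whole. The fingers move at their own pace and stop on an object; "force" is the grip in N (left out, the last holds). Time passes only in rows, so rows that do not move let the fingers close. It gives the time, the measured TCP pose, the force, the opening and the grip force at its end, in the units of the state.
- arm.observe(): the state, without advancing time (a new reading comes with each control period).
- arm.get_image(name): name is "side" or "top"; returns a dict with "frame" (420x560x3 uint8, red, green, blue), "mtx" (3x3 intrinsics, pixels), "dist" ([k1, k2, p1, p2, k3] as OpenCV has them; the pictures are not rectified), "T" (4x4, takes a point from camera to world coordinates). Camera axes: x right, y down, z forward; pixel columns grow to the right and rows downward; lengths in m; the calibration is good to about 2 mm. A picture is of the moment at which its call begins. There is no depth.
- arm.sign_off(): hands the job in; it is judged then, once.
Trained networks look in a picture, given as the dict that the camera call returned (one of the last four; its "shot" number tells which), for a name from the list of things; names that differ only in an ending like _2 or _b are one class to them, and where a whole thing is asked for, a point or a joint stands for the part that bears it (a point fixed in the world has none). Each returns a list of dicts, best first, with "conf" (0 to 1); they miss things now and then, are a little off and sometimes report something else, mostly with a low value. They report only what shows in the picture. A call takes as long as a camera call.
- arm.look_for(label, picture): "centre" ([column, row] as shares, 0 to 1, of the picture: columns of its width, rows of its height, amid what is visible of it).
- arm.trace(label, picture): "region" (420x560 bool, what is visible of it) and "centre" ([column, row] as shares, 0 to 1, of the picture: columns of its width, rows of its height, amid what is visible of it).
- arm.place_of(label, picture): "centre" ([column, row] as shares, 0 to 1, of the picture: columns of its width, rows of its height: a listed point, or the origin of a listed thing).
The state is a dict: "clock": time; "joints": joint angles; "dq": joint speeds; "joint_efforts": joint torques, N m; "position": TCP position; "ee_rot": TCP orientation; "force": force on the tool from outside, world axes, zero at the start; "ft_torque": the same for the moment, N m; "width": opening from 0.0 (shut) to 1.0 (fully open); "gripper_force": force on a finger pad.
Only numpy, scipy, OpenCV 4.12 (cv2) and the standard library are available. Lean on these libraries where they do the work, as an engineer would, in place of code of your own. Each camera call takes 0.05 s, during which the arm holds its last target. There are 200 camera calls.

## Working session

There is one attempt and no reset: what is moved stays moved. The work goes in short steps, Python scripts to look and compute and a tool call to move; the robot and the scene stay as the last step left them, time stands still between calls to the robot, and variables do not carry over. Pictures are saved under pics/ and viewed, at most 10 in all, crops included, and the job is handed in when it is done.

Besides the shell and the picture viewer there is one more tool, called as name(argument=value, ...) on one line, values as JSON. carry_out: Moves the arm, as the interface text tells. Its arguments: {"type":"object","properties":{"claw":{"type":"array","items":{"type":"number"}},"delta_pos":{"type":"array","items":{"type":"array","items":{"type":"number"}}},"angular":{"type":"array","items":{"type":"array","items":{"type":"number"}}},"force":{"type":"number"}},"required":["claw","delta_pos","angular"]}

```bash
mkdir -p pics; ls
cat > h.py <<'E'
import numpy as np, cv2
from cell import arm
def ray(p,c):
    px=np.array([[[c[0]*560,c[1]*420]]],float)
    u=cv2.undistortPoints(px,p["mtx"],np.array(p["dist"],float))[0,0]
    T=np.array(p["T"]); return T[:3,3],T[:3,:3]@np.array([u[0],u[1],1.])
def atz(p,c,z):
    o,d=ray(p,c); return o+d*(z-o[2])/d[2]
def tri(p1,c1,p2,c2):
    o1,d1=ray(p1,c1);o2,d2=ray(p2,c2)
    A=np.c_[d1,-d2];s=np.linalg.lstsq(A,o2-o1,rcond=None)[0]
    a,b=o1+s[0]*d1,o2+s[1]*d2
    return (a+b)/2,np.linalg.norm(a-b)
def px(p,X):
    T=np.linalg.inv(np.array(p["T"]));q=T[:3,:3]@X+T[:3,3]
    return cv2.projectPoints(q.reshape(1,1,3),np.zeros(3),np.zeros(3),p["mtx"],np.array(p["dist"],float))[0].ravel()
E
python3 - <<'E'
from h import *
np.set_printoptions(precision=4,suppress=True)
P={n:arm.get_image(n) for n in("side","top")}
for n in P: cv2.imwrite(f"pics/{n}0.png",P[n]["frame"][:,:,::-1]); print(n,np.array(P[n]["T"])[:3,3])
for l in "comparator arrest_knob arrest_pivot beam_feeler carriage handle_grip pointer mark_line".split():
    c={}
    for n in P:
        r=arm.place_of(l,P[n])
        print(l,n,[(round(q["conf"],2),np.round(np.array(q["centre"])*[560,420],1)) for q in r[:2]])
        if r:c[n]=r[0]["centre"]
    if len(c)==2: print("   ",*tri(P["side"],c["side"],P["top"],c["top"]))
s=arm.observe(); print(s)
E
```

```text
pics
side [0.0191 0.7493 1.2049]
top [0.3808 0.002  1.333 ]
comparator side [(0.73, array([291.2, 198. ])), (0.62, array([250.3, 208.2]))]
comparator top [(0.79, array([295.3, 169.3])), (0.39, array([169.7, 203. ]))]
    [ 0.602  -0.0412  0.0963] 0.11946067368195738
arrest_knob side [(0.56, array([238.2, 204.9]))]
arrest_knob top [(0.46, array([255.7, 170.1]))]
    [0.646  0.0928 0.137 ] 0.0011308905008245653
arrest_pivot side [(0.91, array([247.1, 214.7])), (0.34, array([284.3, 177.8]))]
arrest_pivot top [(0.68, array([268.5, 176.2]))]
    [0.6456 0.0588 0.0526] 0.0024817737911669155
beam_feeler side [(0.81, array([258. , 164.1])), (0.73, array([270.3, 187.7]))]
beam_feeler top [(0.69, array([329.1, 149.1]))]
    [ 0.7261 -0.1228  0.093 ] 0.0027141193270604196
carriage side [(0.75, array([268.8, 188.6]))]
carriage top [(0.74, array([320.1, 170.4]))]
    [ 0.6743 -0.1039  0.0137] 0.004678788486373228
handle_grip side [(0.92, array([292.3, 197.3]))]
handle_grip top [(0.71, array([312.6, 202.4]))]
    [ 0.561  -0.0794  0.0617] 0.010934850827454157
pointer side [(0.56, array([283.7, 179. ]))]
pointer top [(0.98, array([333.6, 181.9]))]
    [ 0.6317 -0.1416  0.0547] 0.0003932921699134878
mark_line side [(0.69, array([252. , 204.8])), (0.18, array([375.9, 199.1]))]
mark_line top [(0.57, array([329.7, 192.9])), (0.5, array([328.8, 149.7]))]
    [ 0.6745 -0.106  -0.082 ] 0.13129236849396597
{'clock': 0.9, 'joints': array([ 1.1734,  0.4345,  0.025 ,  1.5732, -0.0117,  1.134 , -0.0751]), 'dq': array([-0.0019, -0.0006, -0.0018, -0.0012,  0.0011,  0.0011,  0.0007]), 'joint_efforts': array([ -0.0013, -66.7653,   0.983 , -31.4816,  -0.0608,   0.0331,
         0.0001]), 'position': array([ 0.1816, -0.5981,  0.2268]), 'ee_rot': array([3.1075, 0.4613, 0.0001]), 'force': array([-0.2023,  0.0228, -0.4053]), 'ft_torque': array([-0.0049,  0.007 ,  0.0113]), 'gripper_force': 0.0, 'width': 0.9998067397615259}
```

Run:
```python
import cv2
a=cv2.imread("pics/top0.png")[110:260,200:400]; b=cv2.imread("pics/side0.png")[130:280,190:390]
cv2.imwrite("pics/tc.png",cv2.resize(a,None,fx=4,fy=4,interpolation=2))
cv2.imwrite("pics/sc.png",cv2.resize(b,None,fx=4,fy=4,interpolation=2))
```

```text
(no output)
```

View pics/tc.png

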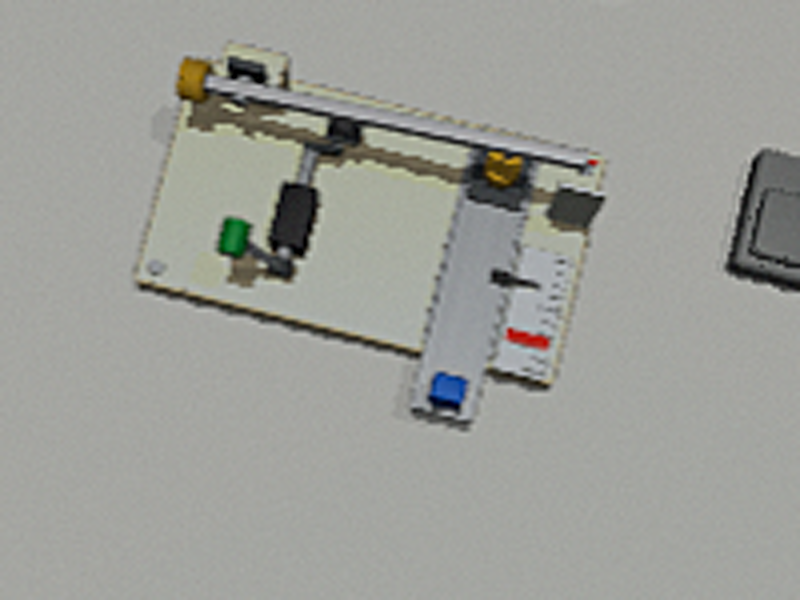

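View pics/sc.png

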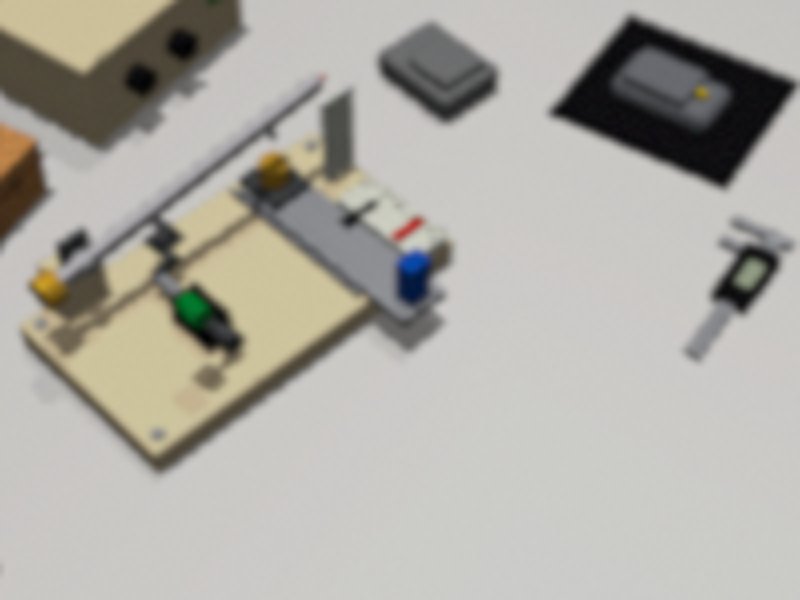

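View pics/top0.png

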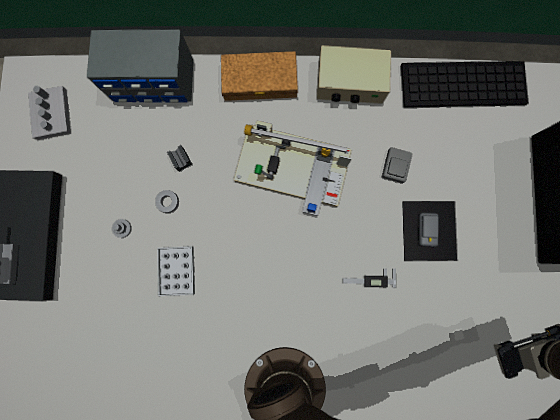

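Run:
```python
from h import *
from scipy.optimize import least_squares
np.set_printoptions(precision=4,suppress=True)
P={n:arm.get_image(n) for n in("side","top")}
t=lambda x,y:np.array([(200+x/4)/560,(110+y/4)/420]); s=lambda x,y:np.array([(190+x/4)/560,(130+y/4)/420])
C=[atz(P["top"],t(*q),.03) for q in [(138,283),(550,380),(606,158)]]
print("top corners LF RF RB",*C); a=C[0]-C[1];print("len",np.linalg.norm(a),"yaw",np.arctan2(a[1],a[0])-np.pi/2,np.linalg.norm(C[2]-C[1]))
print("side LF",atz(P["side"],s(160,460),.03))
yaw=np.arctan2(a[1],a[0])-np.pi/2
R=np.array([[np.cos(yaw),-np.sin(yaw)],[np.sin(yaw),np.cos(yaw)]])
o=(C[0]+C[2])[:2]/2
loc=lambda X:np.r_[R.T@(X[:2]-o),X[2]]
print("origin",o)
def show(n,*Xs):
    for X in Xs: print(n,X,"loc",loc(X))
k,e=tri(P["side"],s(193,307),P["top"],t(234,236)); show("knob",k); print(e)
show("knob z.116",atz(P["top"],t(234,236),.116),atz(P["side"],s(193,307),.116))
show("handle",atz(P["top"],t(448,387),.080),atz(P["side"],s(413,278),.067))
k,e=tri(P["side"],[292.3/560,197.3/420],P["top"],[312.6/560,202.4/420])
show("handle net",atz(P["top"],[312.6/560,202.4/420],.07),atz(P["side"],[292.3/560,197.3/420],.07))
show("band",atz(P["top"],t(528,338),.04),atz(P["side"],s(408,229),.04))
show("pointer",atz(P["top"],t(515,278),.045),atz(P["side"],s(360,213),.045))
for l in ["handle_grip","arrest_knob"]:
  for n in P:
    for r in arm.trace(l,P[n])[:2]:
        ys,xs=np.nonzero(r["region"]); print(l,n,r["conf"],xs.min(),xs.max(),ys.min(),ys.max(),xs.mean(),ys.mean())
```

```text
top corners LF RF RB [0.635 0.167 0.03 ] [ 0.5638 -0.1567  0.03  ] [ 0.7424 -0.2009  0.03  ]
len 0.3314654673552815 yaw -0.2166400798552035 0.18397206648548367
side LF [0.6279 0.1751 0.03  ]
origin [ 0.6887 -0.0169]
knob [0.6538 0.0861 0.1161] loc [-0.0562  0.0931  0.1161]
0.00171446847714533
knob z.116 [0.6546 0.0865 0.116 ] loc [-0.0555  0.0937  0.116 ]
knob z.116 [0.653  0.0857 0.116 ] loc [-0.0569  0.0926  0.116 ]
handle [ 0.5501 -0.0742  0.08  ] loc [-0.123  -0.0858  0.08  ]
handle [ 0.5454 -0.071   0.067 ] loc [-0.1283 -0.0836  0.067 ]
handle net [ 0.5648 -0.0765  0.07  ] loc [-0.1082 -0.0848  0.07  ]
handle net [ 0.552  -0.0753  0.07  ] loc [-0.1209 -0.0864  0.07  ]
band [ 0.595  -0.1383  0.04  ] loc [-0.0655 -0.1387  0.04  ]
band [ 0.5926 -0.1358  0.04  ] loc [-0.0683 -0.1368  0.04  ]
pointer [ 0.6411 -0.1275  0.045 ] loc [-0.0227 -0.1182  0.045 ]
pointer [ 0.6362 -0.1248  0.045 ] loc [-0.0281 -0.1167  0.045 ]
handle_grip side 0.6 250 300 168 210 275.5123537061118 189.5526657997399
handle_grip side 0.56 164 189 263 284 176.2431289640592 273.52642706131076
handle_grip top 0.85 302 332 147 215 317.852157943067 181.41230486685032
arrest_knob side 0.57 285 313 136 159 299.52558139534887 147.15348837209302
arrest_knob side 0.46 229 251 193 218 239.6158536585366 207.48170731707316
```

carry_out(claw=[6, 6, 6, 6, 6, 6, 6, 6, 6, 6, 6, 6, 6, 6, 6, 6, 6, 6], delta_pos=[[3.6, -2.9, 0], [3.6, -2.9, 0], [3.6, -2.9, 0], [3.6, -2.9, 0], [3.6, -2.9, 0], [3.6, -2.9, 0], [3.6, -2.9, 0], [3.6, -2.9, 0], [3.6, -2.9, 0], [3.6, -2.9, 0], [3.6, -2.9, 0], [3.6, -2.9, 0], [3.6, -2.9, 0], [3.6, -2.9, 0], [3.6, -2.9, 0], [3.6, -2.9, 0], [3.6, -2.9, 0], [3.6, -2.9, 0]], angular=[[0, 0, 0], [0, 0, 0], [0, 0, 0], [0, 0, 0], [0, 0, 0], [0, 0, 0], [0, 0, 0], [0, 0, 0], [0, 0, 0], [0, 0, 0], [0, 0, 0], [0, 0, 0], [0, 0, 0], [0, 0, 0], [0, 0, 0], [0, 0, 0], [0, 0, 0], [0, 0, 0]], force=20)

```text
clock: 3.0
position: [0.6509, 0.0911, 0.2267]
ee_rot: [3.107, 0.461, 0.0]
force: [0.2, -0.7, 0.0]
width: 0.653
gripper_force: 0.0
```

carry_out(claw=[6, 6, 6, 6, 6], delta_pos=[[0, 0, 0], [0, 0, 0], [0, 0, 0], [0, 0, 0], [0, 0, 0]], angular=[[0, 0, 0.13], [0, 0, 0.13], [0, 0, 0.13], [0, 0, 0.13], [0, 0, 0]])

```text
clock: 3.5
position: [0.65, 0.0898, 0.2267]
ee_rot: [3.121, -0.356, -0.0]
force: [0.2, 0.6, 0.2]
width: 0.655
gripper_force: 0.0
```

carry_out(claw=[5, 5, 5, 5, 5, 5], delta_pos=[[0.5, 0.3, 2], [0, 0, 3], [0, 0, 3], [0, 0, 2], [0, 0, 2], [0, 0, 0]], angular=[[0, 0, 0], [0, 0, 0], [0, 0, 0], [0, 0, 0], [0, 0, 0], [0, 0, 0]])

```text
clock: 4.1
position: [0.6523, 0.0851, 0.1038]
ee_rot: [3.121, -0.347, -0.008]
force: [0.9, 0.3, 0.0]
width: 0.54
gripper_force: 0.0
```

Run:
```python
from h import *
for n,(y,x) in {"side":(150,190),"top":(110,200)}.items():
    f=arm.get_image(n)["frame"][:,:,::-1]
    cv2.imwrite(f"pics/{n}1.png",cv2.resize(f[y:y+100,x:x+133],None,fx=4,fy=4,interpolation=2))
import numpy as np
cv2.imwrite("pics/c1.png",cv2.resize(np.hstack([cv2.imread(f"pics/{n}1.png") for n in("side","top")]),(800,300)))
```

```text
(no output)
```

View pics/c1.png

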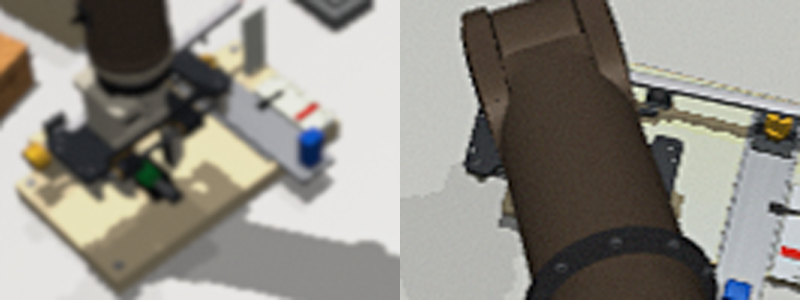

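carry_out(claw=[2.0, 2.0, 2.0, 2.0, 2.0, 2.0], delta_pos=[[0, 0, 0], [0, 0, 0], [0, 0, 0], [0, 0, 0], [0, 0, 0], [0, 0, 0]], angular=[[0, 0, 0], [0, 0, 0], [0, 0, 0], [0, 0, 0], [0, 0, 0], [0, 0, 0]], force=5)

```text
clock: 4.8
position: [0.6548, 0.0865, 0.1075]
ee_rot: [-3.121, 0.352, -0.002]
force: [0.4, 2.8, 5.0]
width: 0.236
gripper_force: 5.0
```

carry_out(claw=[2.0, 2.0, 2.0, 2.0, 2.0, 2.0, 2.0, 2.0, 2.0, 2.0, 2.0, 2.0, 2.0, 2.0, 2.0, 2.0, 2.0], delta_pos=[[0, 0.68, -0.33], [0, 0.7, -0.26], [0, 0.73, -0.19], [0, 0.74, -0.11], [0, 0.75, -0.04], [0, 0.75, 0.04], [0, 0.74, 0.11], [0, 0.73, 0.19], [0, 0.7, 0.26], [0, 0.68, 0.33], [0, 0.2, 0.1], [0, 0, 0], [0, 0, 0], [0, 0, 0], [0, 0, 0], [0, 0, 0], [0, 0, 0]], angular=[[0, 0, 0], [0, 0, 0], [0, 0, 0], [0, 0, 0], [0, 0, 0], [0, 0, 0], [0, 0, 0], [0, 0, 0], [0, 0, 0], [0, 0, 0], [0, 0, 0], [0, 0, 0], [0, 0, 0], [0, 0, 0], [0, 0, 0], [0, 0, 0], [0, 0, 0]])

```text
clock: 6.5
position: [0.6388, 0.0166, 0.1062]
ee_rot: [-3.118, 0.349, -0.004]
force: [2.3, 9.2, 3.0]
width: 0.344
gripper_force: 5.0
```

Run:
```python
from h import *
f=arm.get_image("side")["frame"][:,:,::-1]
cv2.imwrite("pics/c2.png",cv2.resize(f[140:250,190:330],None,fx=5,fy=5,interpolation=2))
```

```text
(no output)
```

View pics/c2.png

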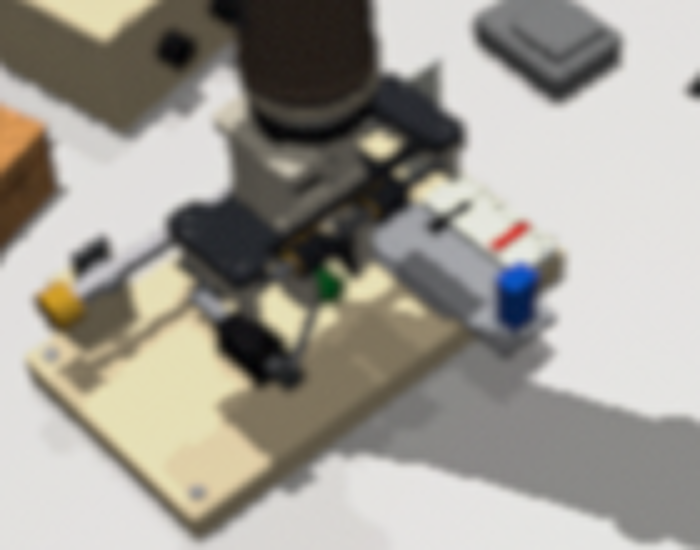

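carry_out(claw=[2.0, 2.0, 2.0, 2.0, 2.0, 2.0, 2.0, 2.0, 2.0, 2.0, 2.0, 2.0, 2.0, 2.0, 2.0, 2.0, 2.0], delta_pos=[[0, -0.2, -0.1], [0, -0.68, -0.33], [0, -0.7, -0.26], [0, -0.73, -0.19], [0, -0.74, -0.11], [0, -0.75, -0.04], [0, -0.75, 0.04], [0, -0.74, 0.11], [0, -0.73, 0.19], [0, -0.7, 0.26], [0, -0.68, 0.33], [0, -0.2, 0.1], [0, 0, 0], [0, 0, 0], [0, 0, 0], [0, 0, 0], [0, 0, 0]], angular=[[0, 0, 0], [0, 0, 0], [0, 0, 0], [0, 0, 0], [0, 0, 0], [0, 0, 0], [0, 0, 0], [0, 0, 0], [0, 0, 0], [0, 0, 0], [0, 0, 0], [0, 0, 0], [0, 0, 0], [0, 0, 0], [0, 0, 0], [0, 0, 0], [0, 0, 0]])

```text
clock: 8.25
position: [0.6546, 0.0878, 0.1058]
ee_rot: [-3.121, 0.353, 0.0]
force: [0.3, 1.9, -1.0]
width: 0.237
gripper_force: 5.0
```

carry_out(claw=[5, 5, 5, 5, 5, 5, 5, 5], delta_pos=[[0, 0, 0], [0, 0, 0], [0, 0, 0], [0, 0, -3], [0, 0, -3], [0, 0, -3], [0, 0, -2], [0, 0, 0]], angular=[[0, 0, 0], [0, 0, 0], [0, 0, 0], [0, 0, 0], [0, 0, 0], [0, 0, 0], [0, 0, 0], [0, 0, 0]])

```text
clock: 9.05
position: [0.6563, 0.0878, 0.2193]
ee_rot: [-3.12, 0.353, -0.008]
force: [1.5, -0.3, 0.4]
width: 0.546
gripper_force: 0.0
```

carry_out(claw=[7, 7, 7, 7, 7, 7], delta_pos=[[-1.4, 3.6, 0], [-1.4, 3.6, 0], [-1.4, 3.6, 0], [-1.4, 3.6, 0], [-1.3, 3.7, 0], [0, 0, 0]], angular=[[0, 0, 0], [0, 0, 0], [0, 0, 0], [0, 0, 0], [0, 0, 0], [0, 0, 0]])

```text
clock: 9.65
position: [0.5436, -0.0796, 0.2149]
ee_rot: [3.117, -0.365, -0.004]
force: [-0.2, 0.6, 0.0]
width: 0.762
gripper_force: 0.0
```

Run:
```python
from h import *
f=arm.get_image("side")["frame"][:,:,::-1]
g=arm.get_image("top")["frame"][:,:,::-1]
a=cv2.resize(f[140:250,190:320],None,fx=3,fy=3,interpolation=2)
b=cv2.resize(g[110:220,225:355],None,fx=3,fy=3,interpolation=2)
cv2.imwrite("pics/c3.png",np.hstack([a,b]))
```

```text
(no output)
```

View pics/c3.png

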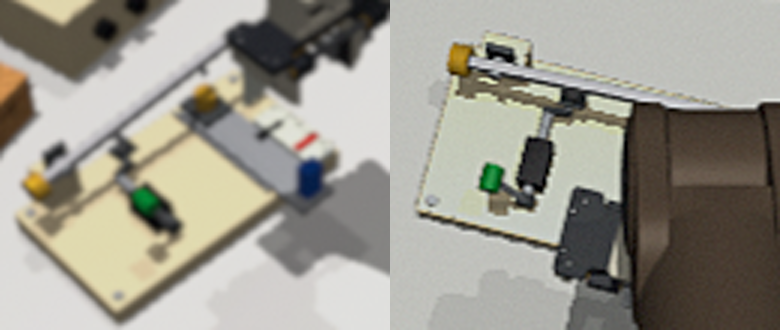

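carry_out(claw=[7, 7, 7, 7, 7, 7, 7, 7], delta_pos=[[0, 0, 0], [0, 0, 0], [0, 0, 3], [0, 0, 3], [0, 0, 2], [0, 0, 1], [0, 0, 0], [0, 0, 0]], angular=[[0, 0, 0], [0, 0, 0], [0, 0, 0], [0, 0, 0], [0, 0, 0], [0, 0, 0], [0, 0, 0], [0, 0, 0]])

```text
clock: 10.55
position: [0.5477, -0.073, 0.1264]
ee_rot: [-3.122, 0.352, -0.001]
force: [0.7, -0.3, 0.3]
width: 0.763
gripper_force: 0.0
```

carry_out(claw=[7, 7, 7, 7, 7, 7], delta_pos=[[0, 0, 2], [0, 0, 2], [0, 0, 2], [0, 0, 1.2], [0, 0, 0], [0, 0, 0]], angular=[[0, 0, 0], [0, 0, 0], [0, 0, 0], [0, 0, 0], [0, 0, 0], [0, 0, 0]])

```text
clock: 11.15
position: [0.5476, -0.0734, 0.0546]
ee_rot: [-3.122, 0.353, -0.002]
force: [0.8, 0.4, -0.2]
width: 0.761
gripper_force: 0.0
```

carry_out(claw=[1.5, 1.5, 1.5, 1.5, 1.5, 1.5, 1.5, 1.5], delta_pos=[[0, 0, 0], [0, 0, 0], [0, 0, 0], [0, 0, 0], [0, 0, 0], [0, 0, 0], [0, 0, 0], [0, 0, 0]], angular=[[0, 0, 0], [0, 0, 0], [0, 0, 0], [0, 0, 0], [0, 0, 0], [0, 0, 0], [0, 0, 0], [0, 0, 0]], force=40)

```text
clock: 11.95
position: [0.5475, -0.0713, 0.0538]
ee_rot: [-3.12, 0.351, -0.001]
force: [0.7, 6.8, -0.6]
width: 0.284
gripper_force: 40.0
```

Run:
```python
from h import *
f=arm.get_image("side");g=arm.get_image("top")
a=cv2.resize(f["frame"][150:220,230:310,::-1],None,fx=8,fy=8,interpolation=2)
cv2.imwrite("pics/c4.png",a)
for n,p in(("side",f),("top",g)):
  for l in("pointer","mark_line"):
    for r in arm.place_of(l,p)[:2]:print(n,l,r["conf"],np.array(r["centre"])*[560,420],atz(p,r["centre"],.042))
  F=p["frame"].astype(int); m=(F[...,0]>150)&(F[...,1]<80)&(F[...,2]<80); ys,xs=np.nonzero(m[165:215,260:350])
  c=[(xs.mean()+260.5)/560,(ys.mean()+165.5)/420]; print(n,len(xs),xs.mean()+260,ys.mean()+165,atz(p,c,.04))
```

```text
side pointer 0.67 [284.088 182.28 ] [ 0.62821796 -0.13891474  0.042     ]
side mark_line 0.45 [255.192 162.708] [ 0.77289776 -0.16259567  0.042     ]
side 0 nan nan [nan nan nan]
top pointer 0.36 [395.584 166.698] [ 0.6865036 -0.3372662  0.042    ]
top 0 nan nan [nan nan nan]<stdin>:9: RuntimeWarning: Mean of empty slice.
  ret = ret.dtype.type(ret / rcount)
```

View pics/c4.png

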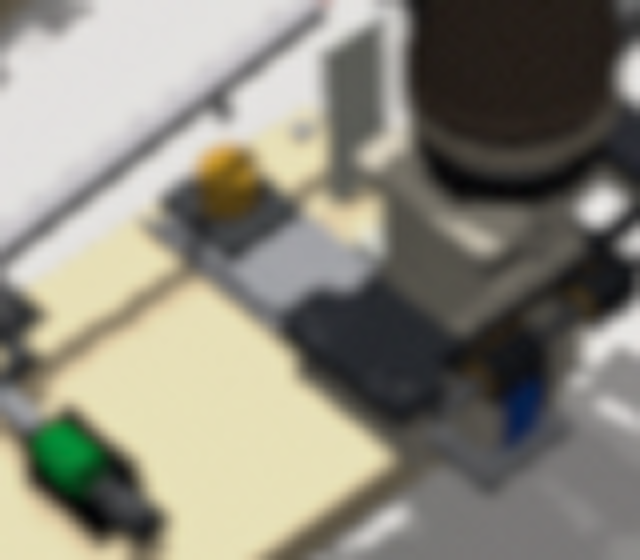

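Run:
```python
from h import *
np.set_printoptions(precision=4,suppress=True)
P={n:arm.get_image(n) for n in("side","top")}
yaw=-.228; ux=np.array([np.cos(yaw),np.sin(yaw),0]);uy=np.array([-ux[1],ux[0],0])
reg={"top":(165,210,322,345),"side":(172,195,270,305)}
c={}
for n,(y0,y1,x0,x1) in reg.items():
    F=cv2.imread(f"pics/{n}0.png")[y0:y1,x0:x1,::-1].astype(float)
    w=np.clip(F[...,0]-np.maximum(F[...,1],F[...,2])-40,0,None)
    Y,X=np.mgrid[y0:y1,x0:x1]
    c[n]=np.array([(w*X).sum()/w.sum()+.5,(w*Y).sum()/w.sum()+.5])/[560,420]
    print(n,"red px",c[n]*[560,420],(w>30).sum(),"world",atz(P[n],c[n],.04))
    print(F.mean(2).astype(int)[ :,: ] if 0 else "")
B,e=tri(P["side"],c["side"],P["top"],c["top"]); print("band",B,e)
# pointer: dark pixels
d={}
for n,(y0,y1,x0,x1) in {"top":(175,185,326,336),"side":(179,188,274,286)}.items():
    F=cv2.imread(f"pics/{n}0.png")[y0:y1,x0:x1].mean(2); print(n);print(F.astype(int))
```

```text
top red px [331.9224 194.7332] 29 world [ 0.5942 -0.1381  0.04  ]

side red px [292.0734 187.2349] 12 world [ 0.5924 -0.136   0.04  ]

band [ 0.5945 -0.1386  0.0364] 0.0006936872342113757
top
[[150 130 131 152 161 174 171 173 171 172]
 [153 137 108 143 183 173 176 174 172 171]
 [141 161 120 141 179 174 173 171 172 171]
 [ 19  86 130 160 178 180 173 174 174 172]
 [ 34  44  62 108 162 180 173 176 175 173]
 [ 20  31  35  24  12  33  73 109 156 172]
 [ 65  70  92  96  81  70  60  40  70 146]
 [160 139 153 190 188 185 186 160 129 155]
 [140 153 165 180 174 177 176 176 178 175]
 [116 150 175 174 173 175 175 173 173 174]]
side
[[172 181 191 195 197 198 196 190 182 177 178 183]
 [150 159 179 193 197 195 185 162 135 133 158 184]
 [131 129 150 173 180 174 153 121  98 121 161 189]
 [131 120 119 129 135 124 110 105 123 154 182 196]
 [134 120  98  81  76  83 108 142 169 186 195 199]
 [126 103  70  43  41  73 122 165 189 198 199 199]
 [123  95  58  41  58  86 116 149 178 193 198 200]
 [131 114  89  81 100 116 121 127 146 169 186 198]
 [141 133 122 119 130 136 134 127 126 136 160 183]]
```

Run:
```python
from h import *
np.set_printoptions(precision=4,suppress=True)
P={n:arm.get_image(n) for n in("side","top")}
ux=np.array([np.cos(-.228),np.sin(-.228),0])
S=np.array([560,420])
bt,bs=np.array([331.92,194.73])/S,np.array([292.07,187.23])/S
for zb in(.034,.037,.04):
  print("band",zb,atz(P["top"],bt,zb)@ux,atz(P["side"],bs,zb)@ux)
pt=np.array([333.5,181.26])/S
for zp in(.038,.042,.046,.05):
  print("ptr",zp,atz(P["top"],pt,zp)@ux,[round(atz(P["side"],np.array(q)/S,zp)@ux,4) for q in((282.5,181.7),(283,181.1),(281.5,182.3),(283.7,179))])
for q in((282.5,181.7),(283,181.1),(284,180.7),(283.7,179.)): print(tri(P["side"],np.array(q)/S,P["top"],pt))
```

```text
band 0.034 0.6111674928313044 0.6117652390805498
band 0.037 0.6106116733867946 0.6098116510842546
band 0.04 0.6100558539422845 0.6078580630879593
ptr 0.038 0.6530444133473156 [np.float64(0.6521), np.float64(0.653), np.float64(0.6524), np.float64(0.6588)]
ptr 0.042 0.6521716797247635 [np.float64(0.6493), np.float64(0.6502), np.float64(0.6497), np.float64(0.656)]
ptr 0.046 0.6512989461022114 [np.float64(0.6466), np.float64(0.6475), np.float64(0.6469), np.float64(0.6532)]
ptr 0.05 0.6504262124796593 [np.float64(0.6438), np.float64(0.6447), np.float64(0.6442), np.float64(0.6504)]
(array([ 0.6379, -0.1433,  0.0354]), np.float64(0.00033625944279530427))
(array([ 0.6364, -0.1431,  0.0397]), np.float64(0.0010800520083353367))
(array([ 0.6342, -0.1434,  0.0432]), np.float64(0.004367136915822397))
(array([ 0.633 , -0.1418,  0.054 ]), np.float64(0.002310108479331998))
```

carry_out(claw=[1.5, 1.5, 1.5, 1.5, 1.5, 1.5, 1.5, 1.5, 1.5, 1.5, 1.5, 1.5, 1.5, 1.5], delta_pos=[[-0.2, 0, 0], [-0.5, 0, 0], [-0.5, 0, 0], [-0.5, 0, 0], [-0.5, 0, 0], [-0.5, 0, 0], [-0.5, 0, 0], [-0.5, 0, 0], [-0.3, 0, 0], [-0.2, 0, 0], [0, 0, 0], [0, 0, 0], [0, 0, 0], [0, 0, 0]], angular=[[0, 0, 0], [0, 0, 0], [0, 0, 0], [0, 0, 0], [0, 0, 0], [0, 0, 0], [0, 0, 0], [0, 0, 0], [0, 0, 0], [0, 0, 0], [0, 0, 0], [0, 0, 0], [0, 0, 0], [0, 0, 0]])

```text
clock: 13.85
position: [0.5084, -0.0621, 0.0538]
ee_rot: [-3.12, 0.351, -0.006]
force: [9.0, 6.3, -9.5]
width: 0.28
gripper_force: 40.0
```

Run:
```python
from h import *
f=arm.get_image("side");g=arm.get_image("top")
cv2.imwrite("pics/side5.png",f["frame"][:,:,::-1]);cv2.imwrite("pics/top5.png",g["frame"][:,:,::-1])
a=cv2.resize(f["frame"][145:220,225:315,::-1],None,fx=4.4,fy=4.4,interpolation=2)
b=cv2.resize(g["frame"][135:210,280:370,::-1],None,fx=4.4,fy=4.4,interpolation=2)
cv2.imwrite("pics/c5.png",np.hstack([a,b]))
```

```text
(no output)
```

View pics/c5.png

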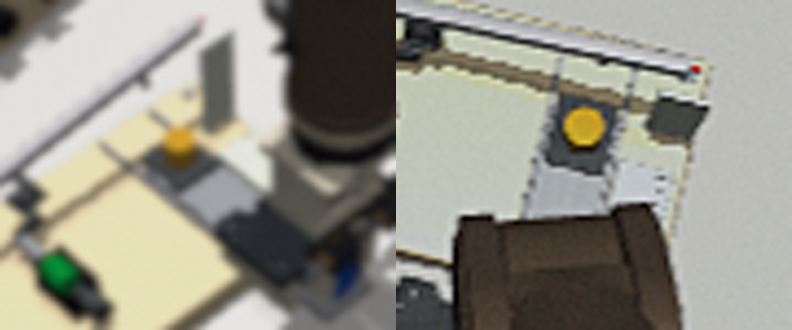

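Run:
```python
from h import *
f=arm.get_image("side"); ux=np.array([np.cos(-.228),np.sin(-.228),0])
for im in("side0","side5"):
    F=cv2.imread(f"pics/{im}.png")[160:190,245:280,::-1].astype(float)
    w=np.clip(np.minimum(F[...,0],F[...,1]+60)-F[...,2]-70,0,None); Y,X=np.mgrid[160:190,245:280]
    c=np.array([(w*X).sum()/w.sum()+.5,(w*Y).sum()/w.sum()+.5]); print(im,c,(w>20).sum(),atz(f,c/[560,420],.065),atz(f,c/[560,420],.065)@ux)
# carriage template shift check: front edge of brass in top5
G=cv2.imread("pics/top5.png"); A=cv2.imread("pics/top0.png")
for im,I in(("top0",A),("top5",G)):
    print(im,I[150:182,321].mean(1).astype(int))
```

```text
side0 [257.92740286 170.73108384] 9 [ 0.72578141 -0.1170301   0.065     ] 0.7334507638450326
side5 [265.84044266 176.89074447] 36 [ 0.68453751 -0.10771017  0.065     ] 0.6911676555450627
top0 [ 62  42  38  51  28  48  43  59  64  60  38 159 146 148 145 143 150 147
 150 149 149 151 151 150 149 147 151 156 154 156 150 152]
top5 [189 187 194 196 101 113  96  65  66  78 139 132 127 130 135 137 140 133
  24  36  75  74  72  58 179 172 169 166 168 166 168 170]
```

carry_out(claw=[1.5, 1.5, 1.5, 1.5, 1.5, 1.5], delta_pos=[[-0.1, 0, 0], [0, 0, 0], [0, 0, 0], [0, 0, 0], [0, 0, 0], [0, 0, 0]], angular=[[0, 0, 0], [0, 0, 0], [0, 0, 0], [0, 0, 0], [0, 0, 0], [0, 0, 0]])

```text
clock: 14.6
position: [0.5075, -0.062, 0.0538]
ee_rot: [-3.12, 0.351, -0.006]
force: [9.5, 6.5, -9.2]
width: 0.281
gripper_force: 40.0
```

Run:
```python
from cell import arm
s=arm.observe();print(s["position"],s["gripper_force"],s["force"],s["dq"])
print(arm.sign_off())
```

```text
[ 0.50751056 -0.06196326  0.05382951] 39.9909371137619 [ 9.45128277  6.52188984 -9.17419411] [ 2.00870173e-04  2.88474283e-03  7.12936562e-04  7.46138529e-05
 -2.48581465e-03 -1.51083725e-04 -2.48462427e-05]
the job is handed in; nothing more can be done
None
```

I handed the job in at about 14.6 s: the lever went fully over and back, the beam was raised in the last pictures, and the arm holds the handle with the carriage pulled out about 41 mm. That should put the pointer in the red band (measured centre about 41.5 mm, ±5 mm allowed), but the gripper hid pointer and band, so I judged it from the arm and carriage movement; no verdict came back.

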